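Shut down the pouch laminator

ROBOT

A 6-joint arm with a two-finger parallel gripper is mounted at the origin on the work surface. World frame = base frame: x ahead of the robot, y to its left, z up, the work surface at z = 0. Lengths are in m, angles in rad, forces in N, time in s.
With the tool pointing down it reaches from about 0.25 to 0.725 m from the base axis. Payload 4 kg.
Tool frame: the origin (TCP) lies midway between the tips of the shut fingers; the grasp point (between the pads) lies 19 mm behind it (bot.grip_depth is the distance from the TCP to the grasp point, in m); z points along the fingers, y is the line along which they close (so a half turn about z gives the same grasp; the last joint's range is limited). The gripper opens to 85 mm and grips with 20 to 120 N. Pads are 22 mm wide; open, the fingers measure 114 mm over their backs; the gripper's body (76 mm by 85 mm) begins 54 mm behind the grasp point. The pads swing forward as they close: fully open they stand 13 mm farther back than shut.
Start: joints at [1.334, 0.241, 0.005, 1.335, 0, 1.571], TCP at [0.117, 0.486, 0.231] pointing down, gripper open.
Joint ranges: [-2.72, 2.72], [-1.05, 1.87], [-1.09, 1.28], [-1.99, 2.15], [-1.42, 1.44], [-3.14, 3.14]. Speed limits (rad/s): [2.79, 2.79, 3.14, 3.14, 3.14, 3.14].

INTERFACE

Orientations are given as a unit quaternion [x, y, z, w].
In Python, from workcell import bot gives the robot as it stands.
- The arm moves only by the shell command python3 -m creep 'ROWS'. ROWS is JSON, one flat list of numbers, 5 for each row, row after row: the shift along the world's x, y, z in m, then the turn about the world's z in rad, then the finger opening in m, from 0 to 0.0854. In form: [x, y, z, twist, claw, x, y, z, twist, claw, ...]. A call has 1 to 10 rows; each row is the pose to reach, as a shift and turn from the pose commanded when the call began; what a row does not reach only later rows make up. A row lasts 1/12 s, in which the tool goes at most 41.7 mm and 7.16 degrees, less where a joint would pass 70% of its speed; a pose out of reach is approached as far as the arm can. A call with a gripper value outside its range is refused whole. The fingers move at their own pace and stop on an object; the grip force is fixed at half the most. Time passes only in rows, so rows that repeat a pose let the fingers close. It gives the time, the measured TCP pose, the force, the opening and the grip force at its end, in the units of the state.
- bot.get_obs(): the state, without advancing time (a new reading comes with each control period).
- bot.camera(name): name is "side" or "top"; returns a dict with "pixels" (384x512x3 uint8, red, green, blue), "camera_matrix" (3x3 intrinsics, pixels), "extrinsics" (4x4, takes a point from world to camera coordinates). Camera axes: x right, y down, z forward; pixel columns grow to the right and rows downward; lengths in m; the calibration is good to about 2 mm. A picture is of the moment at which its call begins. There is no depth.
- bot.job_done(): hands the job in; it is judged then, once.
Trained networks look in the newest picture that a camera, given by its name, has taken for a name from the list of things; names that differ only in an ending like _2 or _b are one class to them, and where a whole thing is asked for, a point or a joint stands for the part that bears it (a point fixed in the world has none). Each returns a list of dicts, best first, with "score" (0 to 1); they miss things now and then, are a little off and sometimes report something else, mostly with a low value. They report only what shows in the picture. A call takes as long as a camera call.
- bot.look_for(camera, thing): "centre" ([column, row] as shares, 0 to 1, of the picture: columns of its width, rows of its height, amid what is visible of it).
- bot.place_of(camera, thing): "centre" ([column, row] as shares, 0 to 1, of the picture: columns of its width, rows of its height: a listed point, or the origin of a listed thing).
The state is a dict: "clock": time; "joint_pos": joint angles; "joint_vel": joint speeds; "tau": joint torques, N m; "eef_pos": TCP position; "tool_rot": TCP orientation; "ft_force": force on the tool from outside, world axes, zero at the start; "ft_torque": the same for the moment, N m; "grip_width": finger opening in m; "grasp_force": force on a finger pad.
Only numpy, scipy, OpenCV 4.12 (cv2) and the standard library are available. Lean on these libraries where they do the work, as an engineer would, in place of code of your own. Each camera call takes 0.05 s, during which the arm holds its last target. There are 200 camera calls.

TASK

Shut down the laminator: first turn the black heat dial anticlockwise all the way to its off stop. Then push the red roller-release knob fully in and, keeping it pushed in, twist it clockwise until you feel its stop (its play varies; do not force it past the stop), hold it there for a full second, and let go so that it springs back. Leave the stapler, the blue staple box and the tape roll where they are, and leave the dial off.

Things in the scene. Friction and masses are not known exactly. Their poses are not given: they have to be found in the camera images.
- laminator: Cream laminator, fixed, 300 (x) x 380 (y) x 131 mm high; origin at its underside's centre, front (its -x side) facing away from the robot. Dark front panel rises 28 degrees from level, x -150 to -18, z 40 to 110 mm. Housing behind it to z 131. Both controls at the panel's mid slope (x -84, z 75 mm), y +92 and -92 mm; which is where varies. Panel normal -0.469 x + 0.883 z.
- heat_grip (a point): Black heat dial: point on its turning axis 36 mm out from the panel face. z: turning axis, out of the panel (up and away from the robot, 28 degrees from vertical). x: along the bar to the end with the white pointer line; turns with the dial. Bar 70 long, 18 thick, 13 to 50 mm out from the panel, on a round flange of 34 mm radius, 6 to 14 mm out.
- heat_dial (a joint): Angle of the heat dial, rad: 0 is off, the anticlockwise end stop (seen facing the panel; pointer straight up the slope at the red mark); grows clockwise, at most 4.2. Starts 2.0 to 3.3 from off. Stays where left (friction 0.07 Nm).
- release_grip (a point): Red roller-release knob: point on its turning axis, 36 mm out from the panel face at rest. z: turning axis, out of the panel; x: along the bar to its pointer end; moves and turns with the knob. Same shape as the dial: bar 70 long, 18 thick, 13 to 50 mm out, flange of 34 mm radius 6 to 14 mm out. At the start the bar points within 0.7 rad of straight up the slope.
- release_push (a joint): How far the red knob is pushed in along its axis, towards the panel, in m: 0 is out (rest), 0.006 fully in. Spring: about 3.6 N to start, 9 N fully in; springs out when released.
- release_turn (a joint): Angle of the shaft that the red knob drives, rad: 0 at rest, grows clockwise (seen facing the panel) to its stop at 0.8. Return spring: 0.06 Nm at rest, 0.18 Nm at the stop. The drive is worn: the knob first turns loosely (0.03 Nm) by an unknown 0 to 0.6 rad before the shaft follows, so the stop must be felt. Let go, shaft and knob spring back by 0.8 rad; the slack stays taken up.
- release_slip (a joint): Slip of the red knob on its shaft, rad, 0 at the start. Forced against its stop with over 0.45 Nm, the knob slips clockwise on the shaft and this grows (it does not come back). More than 0.2 rad has damaged it.
- stapler: Black desk stapler lying on the table beside the laminator, loose, 160 x 40 x 62 mm; origin at the centre of its underside, long axis x. Leave alone.
- staple_box: Blue box of staples, loose, 60 x 110 x 40 mm (x, y, z); origin at the centre of its underside. Leave alone.
- tape_roll: Brown roll of tape lying flat, loose, 100 mm across, 25 mm high; origin at the centre of its underside. Leave alone.

How it is judged:
By the outcome, as a careful person would: the job done as asked, in the order asked, and still so for the second after the job is handed in, with the robot touching nothing.
It also fails if it takes over 64 s, if anything falls off the work surface, if the arm or the gripper's body presses on something with over 40 N, if the wrist force passes 120 N, or if a joint passes its speed limit or range.

## Working session

There is one attempt and no reset: what is moved stays moved. The work goes in short steps, Python scripts to look and compute and a shell command to move; the robot and the scene stay as the last step left them, time stands still between calls to the robot, and variables do not carry over. Pictures are saved under pics/ and viewed, at most 10 in all, crops included, and the job is handed in when it is done.

```bash
mkdir -p pics; cat > h.py <<'E'
import numpy as np,cv2
from workcell import bot
def ray(c,uv):
    K=np.array(c["camera_matrix"]);E=np.array(c["extrinsics"])
    d=E[:3,:3].T@np.linalg.solve(K,[uv[0],uv[1],1]);o=-E[:3,:3].T@E[:3,3]
    return o,d/np.linalg.norm(d)
def tri(a,b):
    A=[];B=[]
    M=np.zeros((3,3));v=np.zeros(3)
    for o,d in (a,b):
        P=np.eye(3)-np.outer(d,d);M+=P;v+=P@o
    return np.linalg.solve(M,v)
def proj(c,p):
    K=np.array(c["camera_matrix"]);E=np.array(c["extrinsics"])
    q=K@(E[:3,:3]@np.array(p)+E[:3,3]);return q[:2]/q[2]
E
python3 - <<'E'
from h import *
C={}
for n in("side","top"):
    C[n]=bot.camera(n);cv2.imwrite(f"pics/{n}0.png",C[n]["pixels"][:,:,::-1])
    print(n,"campos",ray(C[n],(256,192)))
for t in("laminator","heat_grip","release_grip","stapler","staple_box","tape_roll"):
    r={}
    for n in C:
        l=bot.place_of(n,t)
        print(t,n,[(round(x["score"],2),np.round(np.array(x["centre"])*[512,384],1)) for x in l[:3]])
        if l:r[n]=ray(C[n],np.array(l[0]["centre"])*[512,384])
    if len(r)==2:print("   ",tri(r["side"],r["top"]).round(4))
o=bot.get_obs();print(o["eef_pos"],o["tool_rot"],o["grip_width"],o["clock"])
E
```

```text
side campos (array([0.23232065, 0.76419831, 0.69458403]), array([ 0.29897252, -0.74238801, -0.59956274]))
top campos (array([0.46154609, 0.03683112, 1.0924154 ]), array([ 0.05372499, -0.00122066, -0.99855502]))
laminator side []
laminator top [(0.56, array([274.9, 200.3]))]
heat_grip side [(0.69, array([226.2, 194.4]))]
heat_grip top [(0.91, array([238.1, 163.2]))]
    [0.5849 0.0836 0.1143]
release_grip side [(0.89, array([245.2, 155. ]))]
release_grip top [(0.6, array([309.4, 159.3]))]
    [ 0.6102 -0.102   0.1092]
stapler side [(0.87, array([328.5, 155.5]))]
stapler top [(0.73, array([388.8, 221.1]))]
    [ 0.4433 -0.354   0.01  ]
staple_box side [(0.75, array([271.5, 152.7]))]
staple_box top [(0.81, array([366., 167.]))]
    [ 0.6029 -0.2808  0.0194]
tape_roll side [(0.7, array([203.9, 308. ]))]
tape_roll top [(0.78, array([158.5, 188.1]))]
    [0.5203 0.3171 0.0115]
[0.11728446 0.4860705  0.23132842] [ 1.18101867e-01  9.93001484e-01  3.44664703e-05 -1.34060053e-05] 0.08533731005955983 0.7
```

View pics/side0.png

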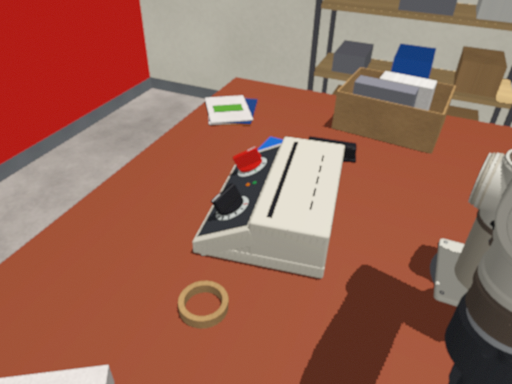

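View pics/top0.png

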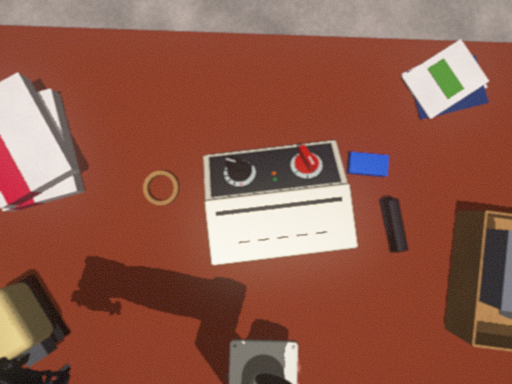

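The black dial is at top view about (239,172), with its pointer end to the left (226,160). The red knob is at about (307,162), with its bar leaning top-left to lower-right. The laminator faces away from the robot, and all three loose things are clear of it. Next I'll fit the pose with a model overlay.

```bash
cat >> h.py <<'E'
from scipy.optimize import least_squares
S,Co=0.469,0.883
def model(p):
    x,y,w=p;R=np.array([[np.cos(w),-np.sin(w),0],[np.sin(w),np.cos(w),0],[0,0,1]])
    f=lambda q:R@np.array(q)+[x,y,0]
    n=R@[-S,0,Co];u=R@[Co,0,S];r=R@[0,-1,0] # up slope; r: clockwise 90 from u seen from outside
    return f,n,u,np.cross(u,n)
E
python3 - <<'E'
from h import *
C={n:bot.camera(n) for n in("side","top")}
ms=[]
for n in C:
  for t,y in(("heat_grip",-.092),("release_grip",.092)):
    l=bot.place_of(n,t)
    if l: ms.append((n,[-.084-S*.036,y,.075+Co*.036],np.array(l[0]["centre"])*[512,384]))
for q,uv in(((.15,-.19,.131),(211,263)),((.15,.19,.131),(356,247)),((-.15,.19,.04),(338,142)),((-.15,-.19,.04),(204,155))): ms.append(("top",q,np.array(uv)))
f=lambda p:np.concatenate([proj(C[n],model(p)[0](q))-uv for n,q,uv in ms])
s=least_squares(f,[.51,0,3.27],loss="soft_l1");print(s.x,s.fun.reshape(-1,2).round(1))
np.save("pose.npy",s.x)
g,nv,u,r=model(s.x);print("n",nv,"u",u,"r",r)
im={n:cv2.resize(C[n]["pixels"][:,:,::-1],None,fx=4,fy=4,interpolation=cv2.INTER_CUBIC) for n in C}
raw={n:im[n].copy() for n in im}
for nm,y,a in(("heat",-.092,2.0),("rel",.092,-.4)):
  c=g([-.084,y,.075]);print(nm,"face",c,"grip",c+.036*nv)
  for n in C:
    d=np.cos(a)*u+np.sin(a)*r;e=np.cross(nv,d)
    P=[proj(C[n],c+.05*nv+.035*i*d+.009*j*e)*4+1.5 for i,j in((1,1),(1,-1),(-1,-1),(-1,1))]
    cv2.polylines(im[n],[np.int32(P)],True,(0,255,0),1)
    cv2.circle(im[n],tuple(np.int32(proj(C[n],c+.05*nv+.035*d)*4)),4,(255,255,0),-1)
    P=[proj(C[n],c+.014*nv+.034*(np.cos(t)*u+np.sin(t)*r))*4+1.5 for t in np.linspace(0,6.28,40)]
    cv2.polylines(im[n],[np.int32(P)],True,(255,0,255),1)
top=lambda d:d["top"][4*140:4*190,4*205:4*345]
sd=lambda d:d["side"][4*135:4*235,4*190:4*290]
cv2.imwrite("pics/c1.png",np.vstack([top(raw),top(im)]))
cv2.imwrite("pics/c2.png",np.hstack([sd(raw),sd(im)]))
E
```

```text
[ 0.49969116 -0.0216935   3.27207803] [[-1.8  0.7]
 [-0.6 -0.5]
 [ 0.5  3.5]
 [ 1.2  0.5]
 [-0.8  0.8]
 [ 1.5  1.5]
 [-1.2 -1.8]
 [ 0.  -1.7]]
n [0.46501296 0.06102412 0.883     ] u [-0.87549349 -0.1148919   0.469     ] r [-0.13006986  0.99115183  0.        ]
heat face [0.57100644 0.08045409 0.075     ] grip [0.58774691 0.08265096 0.106788  ]
rel face [ 0.59494768 -0.1019817   0.075     ] grip [ 0.61168814 -0.09978483  0.106788  ]
```

View pics/c1.png

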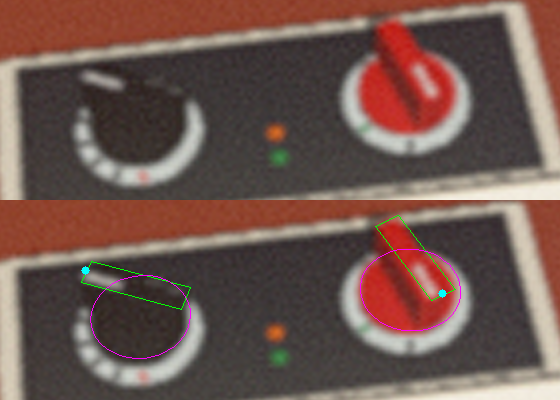

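View pics/c2.png

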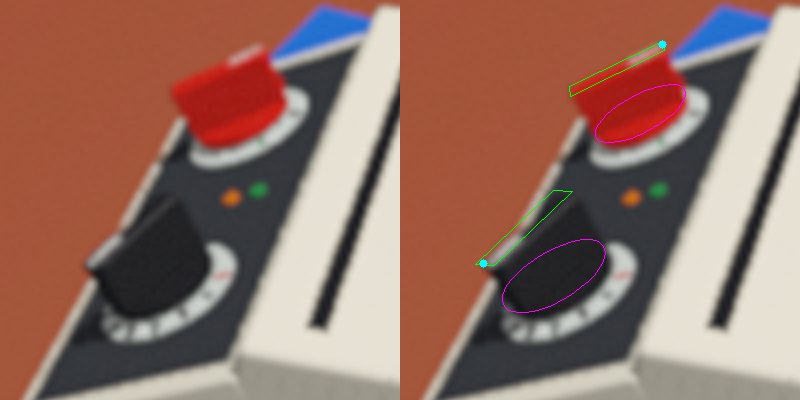

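The overlay agrees to about 3 mm: the dial is near 2.0 rad and the red bar near -0.4 rad. I'll compute an arc for pushing the dial with shut fingers.

```bash
cat > arc.py <<'E'
from h import *
p=np.load("pose.npy");g,n,u,r=model(p);c=g([-.084,-.092,.075])
ty=np.array([.234,.972,0]);tx=np.array([-.972,.234,0])
def pos(th,rho=.027,gap=0):
    d=np.cos(th)*u+np.sin(th)*r;t=-np.sin(th)*u+np.cos(th)*r
    dh=d*[1,1,0];dh/=np.linalg.norm(dh);h=np.array([-dh[1],dh[0],0]);h*=np.sign(h@t)
    R=.011*abs(h@tx)+.0145*abs(h@ty)
    best=None
    base=c+.035*n
    for _ in range(5):
        k0=.022
        pts=[c+k*n+.009*t+rho*d for k in(.03,.05)]
        q=max(pts,key=lambda a:a@h)
        xy=q+h*(R+gap)
    fp=[xy+i*.011*tx+j*.0145*ty for i in(-1,1) for j in(-1,1)]
    zp=max(c[2]-((f-c)[:2]@n[:2])/n[2] for f in fp)
    return xy[0],xy[1],zp+.016+.005,q[2]
if __name__=="__main__":
    for th,gp in((2.05,.015),(2.05,0),(1.8,0),(1.55,0),(1.3,0),(1.05,0),(.8,0),(.55,0),(.3,0),(.15,0),(0,0)):
        print(th,gp,np.round(np.array(pos(th,gap=gp))*1000,0))
E
python3 arc.py
```

```text
2.05 0.015 [635.  98.  69. 110.]
2.05 0 [621. 102.  76. 110.]
1.8 0 [617. 108.  78. 112.]
1.55 0 [614. 114.  79. 115.]
1.3 0 [608. 118.  82. 118.]
1.05 0 [601. 121.  86. 122.]
0.8 0 [592. 121.  90. 125.]
0.55 0 [583. 118.  95. 128.]
0.3 0 [575. 112. 100. 130.]
0.15 0 [571. 110. 102. 131.]
0 0 [558. 105. 109. 114.]
```

```bash
python3 -m creep '[0.04,-0.03,0,0,0, 0.08,-0.06,0,0,0, 0.12,-0.09,0,0,0, 0.15,-0.12,0,0,0, 0.18,-0.15,0,0,0, 0.21,-0.18,0,0,0, 0.24,-0.21,0,0,0, 0.27,-0.24,0,0,0, 0.3,-0.27,0,0,0, 0.33,-0.3,0,0,0]'
```

```text
clock: 1.83
eef_pos: [0.4272, 0.2056, 0.2316]
tool_rot: [0.118, 0.993, 0.0, 0.0]
ft_force: [0.9, 1.5, 0.0]
grip_width: -0.0002
grasp_force: 0.0
```

```bash
python3 -m creep '[0.035,-0.016,0,0,0, 0.07,-0.032,0,0,0, 0.105,-0.048,0,0,0, 0.14,-0.064,0,0,0, 0.17,-0.078,0,0,0, 0.19,-0.086,-0.02,0,0, 0.19,-0.086,-0.06,0,0, 0.19,-0.086,-0.1,0,0, 0.19,-0.086,-0.13,0,0, 0.19,-0.086,-0.146,0,0]'; python3 -m creep '[0,0,0,0,0, 0,0,0,0,0]'
```

```text
clock: 2.67
eef_pos: [0.6243, 0.1202, 0.0902]
tool_rot: [0.119, 0.993, 0.001, 0.01]
ft_force: [4.3, 2.2, 4.0]
grip_width: 0.0001
grasp_force: 1.7
clock: 2.83
eef_pos: [0.6205, 0.1231, 0.0869]
tool_rot: [0.118, 0.993, 0.003, 0.004]
ft_force: [7.0, 5.0, -0.1]
grip_width: 0.0003
grasp_force: 3.9
```

```bash
cat > look.py <<'E'
import sys
from h import *
n,x0,y0,x1,y1,o=sys.argv[1:];a=bot.camera(n)["pixels"][int(y0):int(y1),int(x0):int(x1),::-1]
cv2.imwrite(f"pics/{o}.png",cv2.resize(a,None,fx=3,fy=3,interpolation=cv2.INTER_CUBIC))
o=bot.get_obs();print(o["clock"],o["eef_pos"].round(4) if hasattr(o["eef_pos"],"round") else o["eef_pos"],o["ft_force"],o["joint_pos"],o["joint_vel"])
E
python3 look.py side 150 90 380 280 d1; python3 -m creep '[0,0,0,0,0, 0,0,0,0,0]'
```

```text
2.8833 [0.6203 0.1233 0.0869] [7.33705519 4.60695726 0.28026979] [0.19508184 0.58292196 0.13941454 1.11770082 0.00233819 0.4312328 ] [ 0.00327363 -0.00033495  0.00235699  0.00625602  0.00116437  0.00073496]
clock: 3.05
eef_pos: [0.6201, 0.1235, 0.087]
tool_rot: [0.118, 0.993, 0.003, 0.004]
ft_force: [6.6, 3.8, -0.1]
grip_width: 0.0001
grasp_force: 3.8
```

View pics/d1.png

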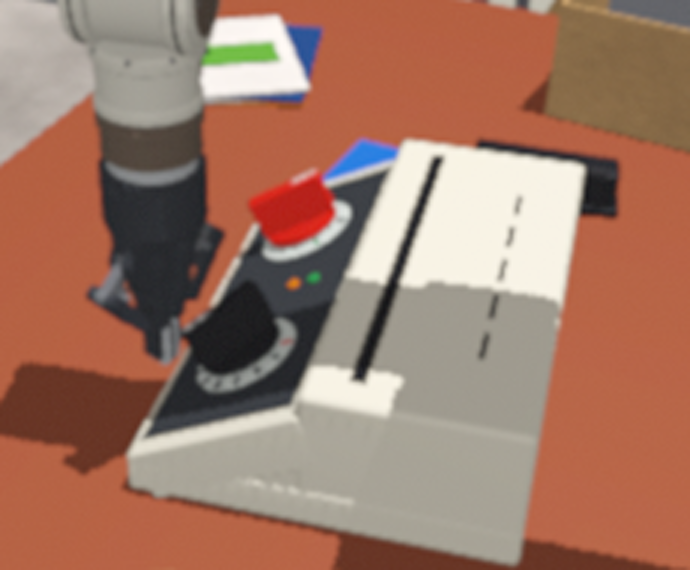

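The picture shows the shut fingers touching the pointer end of the dial bar, at about (190,335). They overlap it only slightly because the first call ended short. I'll back off, go further in and then sweep.

```bash
python3 -m creep '[0.012,0,0,0,0, 0.024,0,0,0,0, 0.024,-0.01,-0.002,0,0, 0.024,-0.02,-0.004,0,0, 0.024,-0.02,-0.004,0,0, 0.024,-0.02,-0.004,0,0]'
```

```text
clock: 3.55
eef_pos: [0.639, 0.1001, 0.0807]
tool_rot: [0.119, 0.993, -0.0, -0.001]
ft_force: [-0.1, 0.5, 0.1]
grip_width: 0.0001
grasp_force: 0.0
```

```bash
python3 -m creep '[-0.009,0.001,0.001,0,0, -0.018,0.002,0.003,0,0, -0.022,0.008,0.005,0,0, -0.024,0.011,0.006,0,0, -0.025,0.014,0.007,0,0, -0.028,0.016,0.008,0,0, -0.031,0.018,0.009,0,0, -0.035,0.02,0.011,0,0, -0.038,0.021,0.013,0,0, -0.038,0.021,0.013,0,0]'
```

```text
clock: 4.38
eef_pos: [0.6014, 0.1231, 0.0947]
tool_rot: [0.118, 0.993, 0.0, -0.0]
ft_force: [1.5, 0.5, 0.5]
grip_width: -0.0
grasp_force: 0.8
```

```bash
python3 -m creep '[-0.004,0,0.002,0,0, -0.009,0,0.004,0,0, -0.014,-0.001,0.006,0,0, -0.018,-0.003,0.009,0,0, -0.022,-0.006,0.012,0,0, -0.026,-0.009,0.014,0,0, -0.03,-0.011,0.016,0,0, -0.03,-0.011,0.016,0,0]'; python3 -m creep '[-0.003,-0.002,0.001,0,0, -0.005,-0.004,0.001,0,0, -0.005,-0.006,0.001,0,0, -0.005,-0.006,0.001,0,0]'
```

```text
clock: 5.05
eef_pos: [0.5705, 0.111, 0.1106]
tool_rot: [0.118, 0.993, 0.0, -0.001]
ft_force: [0.8, 1.2, -0.1]
grip_width: 0.0002
grasp_force: 0.8
clock: 5.38
eef_pos: [0.5665, 0.1056, 0.1116]
tool_rot: [0.118, 0.993, 0.001, -0.0]
ft_force: [-0.4, 3.6, 3.6]
grip_width: -0.0
grasp_force: 1.9
```

```bash
python3 look.py top 200 130 350 220 d2
```

```text
5.4333 [0.5665 0.1056 0.1116] [-1.05381564  4.79014774  3.04576349] [1.83793232e-01 4.65674788e-01 1.02015491e-02 1.11587843e+00
 9.08529918e-04 4.20562177e-01] [ 0.00320433  0.00380127  0.00126916  0.00073784 -0.00719891 -0.00014227]
```

View pics/d2.png

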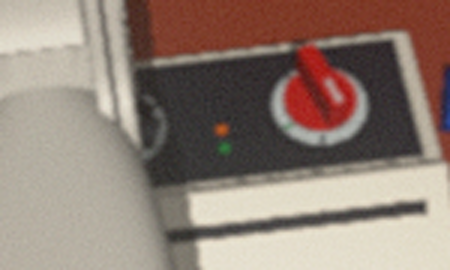

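The arm hides the dial here, and the red knob is untouched at about (320,95). I'll push on gently and watch the force.

```bash
for i in 1 2; do python3 -m creep '[0,-0.002,0,0,0, 0,-0.003,0,0,0, 0,-0.003,0,0,0]' | grep -E "eef|ft"; done
```

```text
eef_pos: [0.5665, 0.1051, 0.1117]
ft_force: [-0.3, 11.1, 4.1]
eef_pos: [0.5665, 0.1047, 0.1118]
ft_force: [-1.8, 16.2, 3.0]
```

```bash
python3 -m creep '[0,0.01,0,0,0, 0,0.022,0.004,0,0, 0,0.03,0.03,0,0, 0,0.03,0.07,0.1,0, 0,0.03,0.1,0.2,0, 0,0.07,0.1,0.3,0.03, 0,0.11,0.1,0.42,0.06, 0,0.14,0.1,0.52,0.085, 0,0.14,0.1,0.52,0.085, 0,0.14,0.1,0.52,0.085]'
python3 - <<'E'
from h import *
C={n:bot.camera(n) for n in("side","top")}
a=[cv2.resize(C[n]["pixels"][y:y+90,x:x+90,::-1],None,fx=4,fy=4,interpolation=cv2.INTER_CUBIC) for n,x,y in(("side",190,140),("top",215,130))]
cv2.imwrite("pics/d3.png",np.hstack(a))
g,n,u,r=model(np.load("pose.npy"))
c=g([-.084,.092,.075]);print("P",c+.038*n)
for th in(-.45,-.4,-.35,0,.2,.4,.6,.8,1,1.1):
    d=np.cos(th)*u+np.sin(th)*r;print(th,np.arctan2(-d[1],-d[0]).round(3))
x=bot.get_obs();from scipy.spatial.transform import Rotation as Q
y=Q.from_quat(x["tool_rot"]).as_matrix()[:,1];print("tool y ang",np.arctan2(y[1],y[0]),x["ft_torque"],x["ft_force"])
E
```

```text
clock: 6.77
eef_pos: [0.5664, 0.2404, 0.2105]
tool_rot: [-0.142, 0.99, -0.001, -0.001]
ft_force: [0.5, -0.3, -1.1]
grip_width: 0.0606
grasp_force: 0.0
P [ 0.61261817 -0.09966278  0.108554  ]
-0.45 0.631
-0.4 0.577
-0.35 0.522
0 0.13
0.2 -0.095
0.4 -0.316
0.6 -0.529
0.8 -0.731
1 -0.924
1.1 -1.018
tool y ang 1.8529849385034498 [ 0.00143158 -0.0074509  -0.00543548] [ 0.19674742 -0.22992206 -0.38580022]
```

View pics/d3.png

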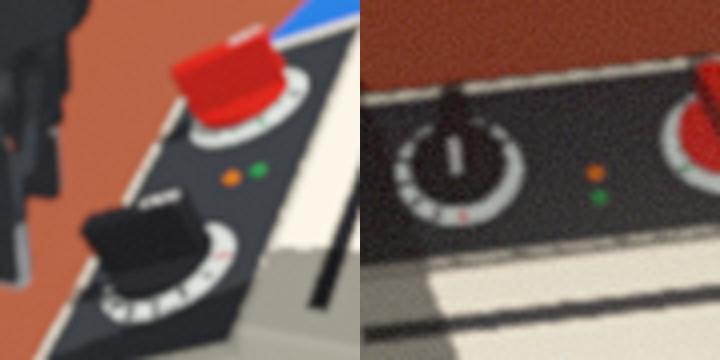

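The dial's white line now points up the slope at the red mark, top crop (455,155) towards (462,217), so it is off. Next is the red knob.

```bash
python3 -m creep '[0.005,-0.034,0,0.03,0.05, 0.01,-0.068,0,0.06,0.05, 0.015,-0.102,0,0.09,0.05, 0.02,-0.136,0,0.12,0.05, 0.025,-0.17,0,0.15,0.05, 0.03,-0.204,0,0.18,0.05, 0.035,-0.238,0,0.21,0.05, 0.04,-0.272,0,0.24,0.05, 0.043,-0.306,0,0.27,0.05, 0.046,-0.34,0,0.295,0.05]'; python3 -m creep '[0,0,0,0,0.05, 0,0,0,0,0.05, 0,0,0,0,0.05]'
```

```text
clock: 7.7
eef_pos: [0.612, -0.1043, 0.2114]
tool_rot: [-0.284, 0.959, -0.0, -0.0]
ft_force: [0.2, -0.5, 0.6]
grip_width: 0.0505
grasp_force: 0.0
clock: 7.95
eef_pos: [0.6122, -0.1018, 0.2112]
tool_rot: [-0.284, 0.959, 0.0, -0.0]
ft_force: [0.2, 0.6, -0.9]
grip_width: 0.0501
grasp_force: 0.0
```

```bash
python3 -m creep '[0,0.002,-0.03,0,0.05, 0,0.002,-0.06,0,0.05, 0,0.002,-0.08,0,0.05, 0,0.002,-0.09,0,0.05, 0,0.002,-0.1,0,0.05, 0,0.002,-0.109,0,0.05, 0,0.002,-0.109,0,0.05, 0,0.002,-0.109,0,0.05]'; python3 look.py side 190 110 340 210 e1
```

```text
clock: 8.62
eef_pos: [0.6133, -0.0984, 0.1028]
tool_rot: [-0.285, 0.958, -0.0, 0.0]
ft_force: [0.3, 0.2, 0.3]
grip_width: 0.0499
grasp_force: 0.0
8.6667 [ 0.6138 -0.0986  0.1034] [ 0.23760177 -0.20438651 -0.08331405] [-1.59305465e-01  5.55058657e-01  1.36824384e-01  1.15072556e+00
 -2.87764452e-05 -7.37677197e-01] [-0.00420993 -0.00738932  0.0069243   0.00089573  0.00011847  0.00067502]
```

View pics/e1.png

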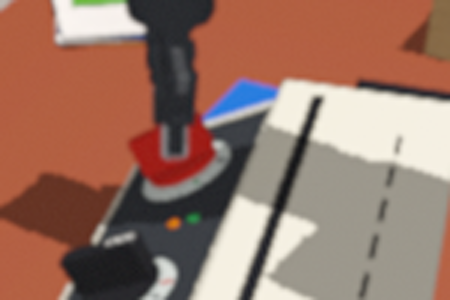

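The open fingers straddle the middle of the red bar, with the near finger at about (175,140). Now I'll close them.

```bash
python3 -m creep '[0,0,0,0,0.03, 0,0,0,0,0.01, 0,0,0,0,0.01, 0,0,0,0,0.01, 0,0,0,0,0.01, 0,0,0,0,0.01]'; python3 -c "
from h import *;o=bot.get_obs();print(o['ft_torque'],o['ft_force'],o['grasp_force'],o['tool_rot'])"
```

```text
clock: 9.17
eef_pos: [0.6131, -0.0967, 0.1033]
tool_rot: [-0.285, 0.958, 0.002, 0.001]
ft_force: [-1.1, 5.2, 4.5]
grip_width: 0.018
grasp_force: 58.0
[ 1.56909492  0.52736449 -0.30240375] [-1.06789582  5.18499145  4.54335043] 58.04774662479758 [-0.28529028  0.95843877  0.00190207  0.00097967]
```

```bash
cat > st.py <<'E'
from h import *
from scipy.spatial.transform import Rotation as Q
o=bot.get_obs();g,n,u,r=model(np.load("pose.npy"));P=g([-.084,.092,.075])
e=np.array(o["eef_pos"]);F=np.array(o["ft_force"]);T=np.array(o["ft_torque"])
y=Q.from_quat(o["tool_rot"]).as_matrix()[:,1]
print("t",round(o["clock"],2),"out mm",((e-P)@n*1000).round(2),"up",((e-P)@u*1000).round(1),"r",((e-P)@r*1000).round(1),"Fn",(F@n).round(2),"F",F.round(1),"T",T.round(3),"Taxis",[round(float((T+np.cross(e+[0,0,h]-(P+.038*n),F))@n),3) for h in(0,.15,.2)],"yaw",(np.arctan2(y[1],y[0])-np.pi/2).round(3))
E
python3 st.py
python3 -m creep '[-0.001,0,-0.0022,0,0.01, -0.002,0,-0.0044,0,0.01, -0.003,0,-0.0058,0,0.01, -0.003,0,-0.0058,0,0.01]'>/dev/null; python3 st.py
python3 -m creep '[-0.001,0,-0.002,0,0.01, -0.0018,0,-0.0035,0,0.01, -0.0018,0,-0.0035,0,0.01]'>/dev/null; python3 st.py
python3 -m creep '[-0.001,0,-0.002,0,0.01, -0.001,0,-0.002,0,0.01, -0.001,0,-0.002,0,0.01]'>/dev/null; python3 st.py
```

```text
t 9.17 out mm 33.73 up -3.2 r 2.9 Fn 3.83 F [-1.1  5.2  4.5] T [ 1.569  0.527 -0.302] Taxis [0.519, 0.148, 0.024] yaw 0.579
t 9.5 out mm 28.83 up -3.4 r 2.9 Fn 6.75 F [-1.1  4.5  7.9] T [ 1.536  0.603 -0.297] Taxis [0.516, 0.194, 0.086] yaw 0.579
t 9.75 out mm 28.45 up -3.7 r 2.9 Fn 15.44 F [-2.6  5.4 18.5] T [ 1.716  0.927 -0.253] Taxis [0.682, 0.281, 0.148] yaw 0.579
t 10.0 out mm 28.34 up -4.0 r 2.9 Fn 21.31 F [-2.8  6.4 25.2] T [ 1.853  1.135 -0.307] Taxis [0.726, 0.253, 0.095] yaw 0.579
```

```bash
for i in 1 2 3 4; do python3 -m creep '[0,0,0,-0.05,0.01, 0,0,0,-0.1,0.01, 0,0,0,-0.15,0.01, 0,0,0,-0.15,0.01]'>/dev/null; python3 st.py; done
```

```text
t 10.33 out mm 28.15 up -4.0 r 2.0 Fn 20.23 F [-1.6  4.1 23.5] T [ 1.275  0.95  -0.226] Taxis [0.493, 0.19, 0.089] yaw 0.427
t 10.67 out mm 27.51 up -3.8 r 1.9 Fn 18.96 F [-3.4  4.1 23. ] T [ 1.091  1.066 -0.138] Taxis [0.492, 0.175, 0.069] yaw 0.277
t 11.0 out mm 27.39 up -3.7 r 0.8 Fn 18.08 F [-1.6  2.2 21.2] T [0.257 0.946 0.067] Taxis [0.254, 0.082, 0.025] yaw 0.127
t 11.33 out mm 27.14 up -3.6 r -0.5 Fn 16.31 F [-2.2 -0.5 19.7] T [-0.634  0.834  0.354] Taxis [0.062, 0.079, 0.085] yaw -0.023
```

```bash
for i in 1 2 3 4 5; do python3 -m creep '[0,0,0,-0.025,0.01, 0,0,0,-0.05,0.01, 0,0,0,-0.05,0.01]'>/dev/null; python3 st.py; done
```

```text
t 11.58 out mm 27.09 up -3.5 r -1.0 Fn 16.41 F [-3.4 -0.9 20.4] T [-1.096  0.873  0.439] Taxis [-0.083, -0.049, -0.037] yaw -0.072
t 11.83 out mm 26.95 up -3.4 r -1.3 Fn 16.06 F [-2.9 -1.4 19.8] T [-1.256  0.835  0.592] Taxis [-0.029, 0.04, 0.063] yaw -0.122
t 12.08 out mm 26.93 up -3.3 r -1.8 Fn 15.48 F [-3.1 -2.5 19.3] T [-1.661  0.92   0.627] Taxis [-0.192, -0.042, 0.007] yaw -0.172
t 12.33 out mm 26.7 up -3.3 r -1.8 Fn 15.19 F [-3.3 -2.5 19.1] T [-1.678  0.876  0.655] Taxis [-0.176, -0.033, 0.015] yaw -0.222
t 12.58 out mm 26.68 up -3.1 r -2.3 Fn 14.87 F [-3.2 -3.8 18.8] T [-2.027  0.992  0.774] Taxis [-0.236, 0.001, 0.08] yaw -0.272
```

```bash
for i in 1 2 3 4 5; do python3 -m creep '[0,0,0,-0.02,0.01, 0,0,0,-0.04,0.01, 0,0,0,-0.04,0.01]'>/dev/null; python3 st.py; done
```

```text
t 12.83 out mm 26.63 up -3.0 r -2.6 Fn 15.49 F [-3.  -4.5 19.4] T [-2.303  1.14   0.806] Taxis [-0.333, -0.05, 0.045] yaw -0.312
t 13.08 out mm 26.57 up -2.8 r -3.0 Fn 16.77 F [-3.2 -6.  21.1] T [-2.555  1.155  0.919] Taxis [-0.362, 0.03, 0.161] yaw -0.352
t 13.33 out mm 26.49 up -2.7 r -3.3 Fn 15.88 F [-4.1 -5.4 20.5] T [-2.83   1.304  0.977] Taxis [-0.432, -0.096, 0.016] yaw -0.392
t 13.58 out mm 26.17 up -2.6 r -2.6 Fn 15.93 F [-4.  -4.1 20.5] T [-2.345  1.38   0.856] Taxis [-0.294, -0.047, 0.035] yaw -0.431
t 13.83 out mm 26.1 up -2.4 r -2.9 Fn 16.21 F [-4.6 -4.7 21.1] T [-2.648  1.457  0.98 ] Taxis [-0.328, -0.042, 0.053] yaw -0.471
```

```bash
for i in 1 2 3 4; do python3 -m creep '[0,0,0,-0.02,0.01, 0,0,0,-0.04,0.01, 0,0,0,-0.04,0.01]'>/dev/null; python3 st.py; done
```

```text
t 14.08 out mm 26.02 up -2.2 r -3.2 Fn 16.04 F [-4.8 -5.8 21.1] T [-2.842  1.644  0.993] Taxis [-0.403, -0.041, 0.08] yaw -0.511
t 14.33 out mm 25.95 up -2.0 r -3.5 Fn 15.52 F [-5.4 -6.  20.8] T [-3.017  1.694  1.059] Taxis [-0.428, -0.059, 0.064] yaw -0.551
t 14.58 out mm 25.87 up -1.8 r -3.8 Fn 15.2 F [-5.9 -6.7 20.8] T [-3.352  1.909  1.135] Taxis [-0.51, -0.099, 0.038] yaw -0.591
t 14.83 out mm 25.79 up -1.6 r -4.1 Fn 15.44 F [-6.6 -6.7 21.4] T [-3.572  2.041  1.19 ] Taxis [-0.564, -0.157, -0.022] yaw -0.631
```

```bash
python3 look.py side 190 110 340 210 e2 >/dev/null
```

```text
(no output)
```

View pics/e2.png

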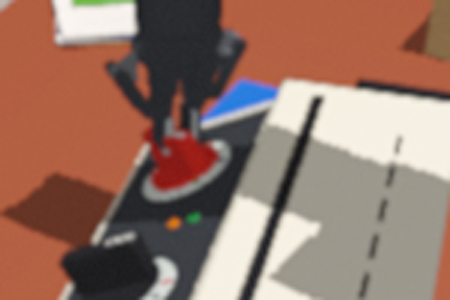

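The knob is turning with the fingers, with its bar now edge-on at about (180,155). I'll continue in smaller steps.

```bash
for i in 1 2 3 4; do python3 -m creep '[0,0,0,-0.015,0.01, 0,0,0,-0.03,0.01, 0,0,0,-0.03,0.01]'>/dev/null; python3 st.py; done
```

```text
t 15.13 out mm 25.71 up -1.4 r -4.3 Fn 15.68 F [-5.6 -8.  21.3] T [-3.712  2.172  1.231] Taxis [-0.585, -0.076, 0.094] yaw -0.661
t 15.38 out mm 26.47 up -1.9 r -3.6 Fn 17.22 F [-5.6 -6.2 22.9] T [-3.091  1.977  1.055] Taxis [-0.455, -0.076, 0.051] yaw -0.691
t 15.63 out mm 26.43 up -1.8 r -3.8 Fn 17.99 F [-5.7 -6.9 23.9] T [-3.201  2.134  1.137] Taxis [-0.429, -0.003, 0.139] yaw -0.721
t 15.88 out mm 26.33 up -1.6 r -4.0 Fn 18.02 F [-5.6 -6.4 23.8] T [-3.423  2.225  1.181] Taxis [-0.49, -0.093, 0.039] yaw -0.751
```

```bash
for i in 1 2 3; do python3 -m creep '[0,0,0,-0.015,0.01, 0,0,0,-0.03,0.01, 0,0,0,-0.03,0.01]'>/dev/null; python3 st.py; done
```

```text
t 16.13 out mm 26.29 up -1.4 r -4.1 Fn 17.0 F [-5.5 -8.  22.7] T [-3.462  2.416  1.196] Taxis [-0.485, 0.024, 0.193] yaw -0.781
t 16.38 out mm 26.26 up -1.3 r -4.3 Fn 17.94 F [-6.9 -8.2 24.5] T [-3.649  2.458  1.316] Taxis [-0.474, 0.032, 0.2] yaw -0.811
t 16.63 out mm 26.16 up -1.0 r -4.5 Fn 18.43 F [-5.9 -8.  24.5] T [-3.837  2.616  1.305] Taxis [-0.56, -0.053, 0.116] yaw -0.841
```

```bash
for i in 1 2; do python3 -m creep '[0,0,0,-0.015,0.01, 0,0,0,-0.03,0.01, 0,0,0,-0.03,0.01]'>/dev/null; python3 st.py;  for j in 1 2; do python3 -m creep '[0,0,0,0,0.01]'>/dev/null; python3 st.py; done; done
```

```text
t 16.88 out mm 26.54 up -1.9 r -2.1 Fn 17.39 F [-6.1 -3.6 23.2] T [-2.063  2.106  0.914] Taxis [-0.065, 0.127, 0.191] yaw -0.871
t 16.97 out mm 26.5 up -2.0 r -2.1 Fn 17.76 F [-5.4 -3.2 23.2] T [-2.181  2.102  0.93 ] Taxis [-0.103, 0.074, 0.133] yaw -0.87
t 17.05 out mm 26.54 up -2.0 r -2.1 Fn 17.1 F [-5.8 -3.5 22.7] T [-2.095  2.079  0.895] Taxis [-0.096, 0.092, 0.155] yaw -0.87
t 17.3 out mm 26.49 up -1.8 r -2.3 Fn 18.27 F [-5.6 -3.1 23.9] T [-2.287  2.182  0.987] Taxis [-0.101, 0.065, 0.121] yaw -0.901
t 17.38 out mm 26.54 up -1.8 r -2.3 Fn 19.05 F [-5.6 -3.3 24.7] T [-2.233  2.235  0.94 ] Taxis [-0.116, 0.065, 0.126] yaw -0.9
t 17.47 out mm 26.47 up -1.8 r -2.3 Fn 18.3 F [-5.8 -3.  24. ] T [-2.316  2.275  0.951] Taxis [-0.141, 0.016, 0.068] yaw -0.9
```

```bash
cat > red.py <<'E'
from h import *
a=bot.camera("side")["pixels"].astype(int)[120:185,215:285]
m=((a[...,0]>70)&(a[...,0]>2.2*a[...,1])&(a[...,0]>2.2*a[...,2])&(a[...,1]<60)).astype(np.uint8)
M=cv2.moments(m,True);print("   red",int(M["m00"]),round(M["m10"]/M["m00"],2),round(M["m01"]/M["m00"],2),[round(M[k]/M["m00"],1) for k in("mu20","mu11","mu02")])
E
python3 red.py
for i in 1 2; do python3 -m creep '[0,0,0,-0.015,0.01, 0,0,0,-0.03,0.01, 0,0,0,-0.03,0.01]'>/dev/null; python3 st.py;  for j in 1 2; do python3 -m creep '[0,0,0,0,0.01]'>/dev/null; python3 st.py; done; python3 red.py; done
```

```text
red 224 35.3 44.14 [26.8, -7.1, 16.1]
t 17.77 out mm 26.49 up -1.7 r -2.5 Fn 18.43 F [-6.3 -4.1 24.5] T [-2.461  2.293  1.001] Taxis [-0.17, 0.06, 0.137] yaw -0.931
t 17.85 out mm 26.45 up -1.7 r -2.5 Fn 17.49 F [-6.3 -4.3 23.4] T [-2.405  2.272  1.043] Taxis [-0.107, 0.137, 0.218] yaw -0.93
t 17.93 out mm 26.43 up -1.7 r -2.5 Fn 18.02 F [-6.  -3.4 23.8] T [-2.408  2.332  1.02 ] Taxis [-0.123, 0.057, 0.117] yaw -0.93
   red 225 35.28 44.13 [26.6, -6.8, 16.7]
t 18.23 out mm 26.44 up -1.7 r -2.8 Fn 18.54 F [-6.  -4.3 24.5] T [-2.592  2.311  1.233] Taxis [-0.03, 0.216, 0.298] yaw -0.96
t 18.32 out mm 26.42 up -1.7 r -2.8 Fn 18.08 F [-6.5 -5.3 24.3] T [-2.602  2.316  1.26 ] Taxis [-0.012, 0.296, 0.398] yaw -0.96
t 18.4 out mm 26.44 up -1.7 r -2.8 Fn 17.92 F [-5.4 -4.9 23.5] T [-2.64   2.304  1.321] Taxis [0.028, 0.319, 0.417] yaw -0.96
   red 221 35.26 44.29 [27.1, -7.0, 15.7]
```

A sharp torque rise, from about 0.12 to 0.4 Nm, marks the stop. I'll hold it there.

```bash
for i in 1 2; do python3 -m creep '[0,0,0,0,0.01, 0,0,0,0,0.01, 0,0,0,0,0.01, 0,0,0,0,0.01, 0,0,0,0,0.01, 0,0,0,0,0.01, 0,0,0,0,0.01, 0,0,0,0,0.01]'>/dev/null; python3 st.py; done; python3 red.py
```

```text
t 19.12 out mm 26.42 up -1.7 r -2.8 Fn 18.28 F [-5.3 -4.4 23.8] T [-2.579  2.306  1.294] Taxis [0.033, 0.289, 0.374] yaw -0.96
t 19.78 out mm 26.42 up -1.7 r -2.8 Fn 18.5 F [-4.9 -4.2 23.8] T [-2.59   2.345  1.286] Taxis [0.023, 0.273, 0.356] yaw -0.96
   red 220 35.29 44.3 [27.0, -7.0, 15.8]
```

```bash
python3 -m creep '[0,0,0,0,0.04, 0,0,0.004,0,0.06, 0,0,0.012,0,0.07, 0,0,0.025,0,0.085, 0,0,0.05,0,0.085, 0,0,0.08,0,0.085, 0,0,0.11,0,0.085, 0,0,0.13,0,0.085, 0,0,0.13,0,0.085]'; python3 -m creep '[-0.03,0,0,0,0.085, -0.06,0,0,0,0.085, -0.09,0,0,0,0.085, -0.12,0,0,0,0.085, -0.15,0,0.02,0,0.085, -0.18,0,0.03,0,0.085, -0.2,0,0.03,0,0.085, -0.2,0,0.03,0,0.085]'
python3 - <<'E'
from h import *
C={n:bot.camera(n) for n in("side","top")}
a=[cv2.resize(C[n]["pixels"][y:y+100,x:x+130,::-1],None,fx=3,fy=3,interpolation=cv2.INTER_CUBIC) for n,x,y in(("side",190,140),("top",210,120))]
cv2.imwrite("pics/f.png",np.hstack(a))
for t in("stapler","staple_box","tape_roll"):
  for n in C:
    l=bot.place_of(n,t);print(t,n,[np.round(np.array(x["centre"])*[512,384],1) for x in l[:1]])
E
```

```text
clock: 20.58
eef_pos: [0.6096, -0.0998, 0.2272]
tool_rot: [0.463, 0.886, 0.001, 0.005]
ft_force: [0.3, -0.6, 1.5]
grip_width: 0.0851
grasp_force: 0.0
clock: 21.25
eef_pos: [0.4033, -0.0989, 0.2515]
tool_rot: [0.463, 0.886, -0.001, -0.001]
ft_force: [0.3, -0.2, -0.6]
grip_width: 0.0851
grasp_force: 0.0
stapler side [array([332.2, 155.1])]
stapler top [array([391.4, 222.9])]
staple_box side [array([269.3, 153.6])]
staple_box top [array([367.9, 166.6])]
tape_roll side [array([203.5, 309.7])]
tape_roll top [array([161.4, 186.9])]
```

View pics/f.png

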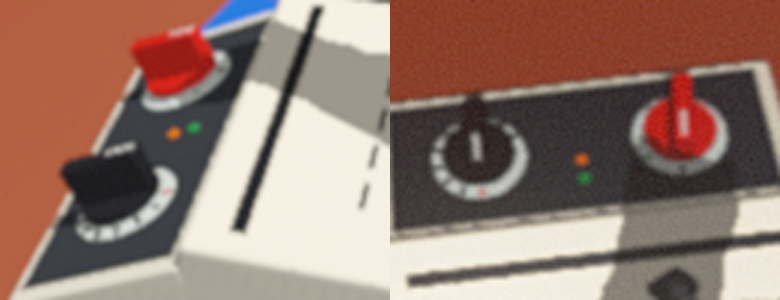

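The dial is still off and the red knob has sprung back out. Its bar now sits about 0.5 rad clockwise of where it started, which is the slack taken up. The loose things haven't moved and the arm is clear.

```bash
python3 -c "
from workcell import bot;print(bot.job_done())"
```

```text
the job is handed in; nothing more can be done
None
```

The laminator is shut down and the job is handed in: the dial is at its off stop, the red knob was pushed in, turned to its felt stop, held about 1.4 s and released to spring back, and the stapler, staple box and tape roll have not moved.

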